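# Fit the keyed spindle into the tap cartridge and hold it down

### The arm

A 7-joint arm with a two-finger parallel gripper is mounted at the origin on the work surface. World frame = base frame: x ahead of the robot, y to its left, z up, the work surface at z = 0. Lengths are in m, angles in rad, forces in N, time in s.
With the tool pointing down it reaches from about 0.4 to 0.9 m from the base axis. Payload 5.5 kg.
Tool frame: the origin (TCP) lies at the very end of the fingers, on their centre line; the grasp point (between the pads) lies 19 mm behind it (bot.tcp_to_grasp is the distance from the TCP to the grasp point, in m); z points along the fingers, y is the line along which they close (so a half turn about z gives the same grasp; the last joint's range is limited). The gripper opens to 85 mm and grips with 20 to 120 N. Pads are 22 mm wide; open, the fingers measure 114 mm over their backs; the gripper's body (76 mm by 85 mm) begins 54 mm behind the grasp point. The pads swing forward as they close: fully open they stand 13 mm farther back than shut.
Start: joints at [-1.015, 0.501, -0.427, 1.55, 0.221, 1.138, -0.21], TCP at [0.188, 0.622, 0.231] pointing down, gripper open.
Joint ranges: [-2.88, 2.88], [-0.31, 2.03], [-1.54, 1.56], [0.2, 2.42], [-1.41, 4.55], [0.19, 2.02], [-2.57, 2.57]. Speed limits (rad/s): [2.57, 2.57, 3.14, 3.14, 3.14, 3.14, 3.14].

### API

Orientations are given as a unit quaternion [x, y, z, w].
In Python, from cell import sense, get_image, bot gives the robot as it stands.
- The arm moves only by the shell command python3 -m creep 'ROWS' [FORCE]. ROWS is JSON, a list of rows, each a list of 3 entries, a list of its own where there are three numbers: the shift along the tool's x, y, z in cm, then the turn, a rotation vector about the tool's x, y, z in degrees, then the finger opening in cm, from 0 to 8.54. In form: [[[tx, ty, tz], [rx, ry, rz], gripper], ...]. A call has 1 to 5 rows; each row is the pose to reach, as a shift and turn from the pose commanded when the call began, along the tool's axes at that moment; what a row does not reach only later rows make up. A row lasts 1/8 s, in which the tool goes at most 62.5 mm and 10.7 degrees, less where a joint would pass 70% of its speed; a pose out of reach is approached as far as the arm can. A call with a gripper value outside its range is refused whole. The fingers move at their own pace and stop on an object; FORCE is the grip in N (left out, the last holds). Time passes only in rows, so rows that repeat a pose let the fingers close. It gives the time, the measured TCP pose, the force, the opening and the grip force at its end, in the units of the state.
- sense(): the state, without advancing time (a new reading comes with each control period).
- get_image(name): name is "scene" or "top" or "wrist"; returns a dict with "img" (384x512x3 uint8, red, green, blue), "intrinsics" (3x3 intrinsics, pixels), "distortion" ([k1, k2, p1, p2, k3] as OpenCV has them; the pictures are not rectified), "origin" and "attitude" of the camera in the world; the wrist camera has in their place "hand_eye" (4x4, takes a point from camera to tool coordinates, whose origin is the TCP and whose axes are the flange's). Camera axes: x right, y up, looking along -z (the intrinsics and any distortion apply to the point x, -y, -z); pixel columns grow to the right and rows downward; lengths in m; the calibration is good to about 2 mm. A picture is of the moment at which its call begins: read the wrist's pose just before it. There is no depth.
- bot.sign_off(): hands the job in; it is judged then, once.
The state is a dict: "time": time; "joint_positions": joint angles; "joint_vel": joint speeds; "effort": joint torques, N m; "position": TCP position; "tcp_rot": TCP orientation; "wrist_force": force on the tool from outside, world axes, zero at the start; "moment": the same for the moment, N m; "finger_gap": finger opening in m; "gripper_force": force on a finger pad.
Only numpy, scipy, OpenCV 4.12 (cv2) and the standard library are available. Lean on these libraries where they do the work, as an engineer would, in place of code of your own. Each camera call takes 0.05 s, during which the arm holds its last target. There are 200 camera calls.

### The job

Stand the brass tap cartridge upright on the steel fitting plate, flat and between its four stops, and let go of it. Then lift the keyed spindle out of the stand by its handle, push its shaft into the cartridge's bore, turning it until the key slips into the keyway, and keep pushing against the spring until the collar is fully home on the cartridge. Finish while still gripping the handle and holding the spindle down, so that the clip can be fitted; leave everything else where it is.

Things in the scene. Friction and masses are not known exactly. Their poses are not given: they have to be found in the camera images.
- cartridge: loose tap cartridge: plain brass block 50 x 50 mm and 46 mm tall (0.3 to 0.5 kg) standing upright on the tray (tray top 6 mm above the work surface). Origin under its centre, z up. In its top is a round bore, 18.5 mm across, on the centre line, open at the top, with one keyway slot 9 mm wide that runs from the bore along the block's own +x to 15.5 mm from the centre, full depth.
- cartridge_mouth (a point): centre of the bore's mouth, on the cartridge's axis, 46 mm above its underside; same axes as the cartridge.
- plunger (a joint): travel in m of the sprung plunger inside the bore: 0 = up (its face 30 mm below the mouth), 0.010 = pushed down by the spindle fully home (limit 0.0105). The spring pushes back with 3 N at the start of the travel and 8 N at 0.010, so a spindle let go pops up 10 mm or less.
- jig: fixed dark steel fitting plate 110 x 110 x 8 mm on the tray with four straight stops, each 44 mm long, 10 mm wide and 10 mm high above the plate, along its own +x, -x, +y and -y sides; they leave a square nest 56 x 56 mm for the cartridge, sides along the plate's own x and y. Origin under the plate's centre, z up.
- jig_nest (a point): centre of the nest, on the plate's upper face, 8 mm above the jig's origin; same axes as the jig.
- stand: fixed white plastic parts stand, 60 (x) x 100 (y) x 50 mm tall; origin under its centre. The spindle hangs in its larger hole (34 mm across, 20 mm from the centre towards its own +y); the smaller hole is empty.
- spindle: loose steel tap spindle (0.1 to 0.18 kg), upright in the stand, its collar (40 mm across, 5 mm thick) resting on the stand's top. Origin on the shaft's axis at the collar's underside, z up. Below: round shaft 16 mm across, 40 mm long, with one key 6 mm wide standing out along own +x to 14 mm from the axis, from the collar down to 26 mm below it. Above: a bar handle.
- spindle_tip (a point): lower end of the shaft, 40 mm below the spindle's origin, on the axis. The last 7 mm taper from 16 to 8 mm across; the last 14 mm carry no key.
- spindle_handle (a point): point on the spindle's axis in the middle of the bar handle's height, 24 mm above the spindle's origin. The flat bar is 14 mm thick (along own y), spans 5 to 42 mm above the origin and reaches from 15 mm behind the axis to 27 mm on the key's side (own +x): its longer end points the way of the key.
- tumbler: empty stainless steel tumbler, 72 mm across, 95 mm tall; origin under its centre. Bystander.
- dispenser: clear plastic pump dispenser with a white pump head, 62 mm across, 170 mm tall; origin under its centre. Bystander.
- scrubber: flat green silicone scrubber with bristles, 60 x 90 x 19 mm; origin under its centre. Bystander.
- tub: yellow plastic tub of clothes pegs, 96 mm across, about 85 mm tall; origin under its centre. Bystander.
- clothes_peg: wooden clothes peg lying on the tray, 72 x 11 x 11 mm; origin under its centre. Bystander.
- washer: black rubber washer lying flat, 32 mm across, 6 mm thick; origin under its centre. Bystander.
Things that resemble listed ones, but are neither listed nor needed, are in the scene too. Several things have the shape of the cartridge; the one meant has the colours described above. What is shaped like the spindle but orange or red is not meant.

How it is judged:
On the way, in this order (a step that is already met when the one before it is completed fails the run):
1. the cartridge stands flat on the plate between the four stops and is let go (horizontal distance between cartridge and jig_nest below 0.005 m and z of cartridge in the frame of jig_nest between -0.003 and 0.003 m and angle between cartridge's own z axis and vertical below 0.06 rad and contact force between the fingers and cartridge below 0.3 N), for 0.2 s.
2. the spindle is held clear of the stand (z of spindle in the frame of stand above 0.07 m and contact force between the fingers and spindle above 1 N), for 0.1 s.
3. the key has slipped into the keyway, the cartridge still between its stops (horizontal distance between cartridge and jig_nest below 0.005 m and z of cartridge in the frame of jig_nest between -0.003 and 0.003 m and angle between cartridge's own z axis and vertical below 0.06 rad and horizontal distance between spindle and cartridge_mouth below 0.003 m and angle between the z axis of spindle and the z axis of cartridge, either way round below 0.08 rad and z of spindle in the frame of cartridge_mouth below 0.021 m), for 0.1 s.
At the end, for the whole second after the job is handed in: cartridge flat (3 mm, 0.06 rad) and centred (5 mm) between the four stops; spindle in its bore, key in keyway (axes within 3 mm, 0.08 rad), collar within 3 mm of the cartridge's top, plunger down 7 mm or more, pushed with over 3 N, gripper still on the spindle (over 2 N) (horizontal distance between cartridge and jig_nest below 0.005 m and z of cartridge in the frame of jig_nest between -0.003 and 0.003 m and angle between cartridge's own z axis and vertical below 0.06 rad and horizontal distance between spindle and cartridge_mouth below 0.003 m and angle between the z axis of spindle and the z axis of cartridge, either way round below 0.08 rad and z of spindle in the frame of cartridge_mouth between -0.003 and 0.003 m and angle between the x axis of spindle and the x axis of cartridge, either way round below 0.4 rad and value of joint plunger above 0.007 m and contact force between spindle and cartridge above 3 N and contact force between the fingers and spindle above 2 N); the arm keeps its last pose, push and grip.
It fails at once if another thing on the tray is moved more than 30 mm (distance of any of tumbler, dispenser, scrubber, tub, clothes_peg, washer from where it was at the start of the episode above 0.03 m).
It also fails if it takes over 54 s, if anything falls off the work surface, if the arm or the gripper's body presses on something with over 40 N, if the wrist force passes 120 N, or if a joint passes its speed limit or range.

## Working session

There is one attempt and no reset: what is moved stays moved. The work goes in short steps, Python scripts to look and compute and a shell command to move; the robot and the scene stay as the last step left them, time stands still between calls to the robot, and variables do not carry over. Pictures are saved under pics/ and viewed, at most 10 in all, crops included, and the job is handed in when it is done.

```bash
mkdir -p pics; ls; python3 - <<'E'
from cell import sense,get_image,bot
import cv2,json
s=sense();print(s)
for n in("scene","top"):
    d=get_image(n);cv2.imwrite(f"pics/{n}0.png",d["img"][...,::-1])
    print(n,{k:v for k,v in d.items() if k!="img"})
E
```

```text
pics
{'time': 0.0, 'joint_positions': array([-1.01478784,  0.50185116, -0.42676008,  1.55144208,  0.2208185 ,
        1.13827248, -0.21032151]), 'joint_vel': array([ 7.38721288e-05, -7.26709397e-04,  6.16910416e-04, -2.18477960e-04,
        8.93933461e-04, -5.89824482e-05, -8.85067347e-04]), 'effort': array([ 4.60656356e-04, -5.69535649e+01, -5.81583649e+00, -2.80932641e+01,
        1.07080978e-02,  1.22303143e-02,  8.98202217e-06]), 'position': array([0.1874863 , 0.62166428, 0.2302578 ]), 'tcp_rot': array([ 1.45875674e-01,  9.89302466e-01, -9.44697103e-04, -1.60889589e-04]), 'wrist_force': array([-0.35124931, -0.3601765 , -0.51608781]), 'moment': array([ 0.01634495, -0.00802347,  0.02379842]), 'gripper_force': 0.0, 'finger_gap': 0.08560405138844894}
scene {'intrinsics': array([[421.69175318,   0.        , 254.08161588],
       [  0.        , 421.69175318, 194.86922725],
       [  0.        ,   0.        ,   1.        ]]), 'distortion': array([-0.07833759,  0.        ,  0.        ,  0.        ,  0.        ]), 'origin': array([ 0.80268731, -0.63970457,  1.03838931]), 'attitude': array([0.29537066, 0.07900871, 0.22496513, 0.92515106])}
top {'intrinsics': array([[451.37099399,   0.        , 261.69132231],
       [  0.        , 451.37099399, 196.66797718],
       [  0.        ,   0.        ,   1.        ]]), 'distortion': array([-0.04047242,  0.        ,  0.        ,  0.        ,  0.        ]), 'origin': array([ 0.24578696, -0.05432534,  1.34884045]), 'attitude': array([ 0.07325539, -0.06478569, -0.7029331 ,  0.7045009 ])}
```

View pics/scene0.png

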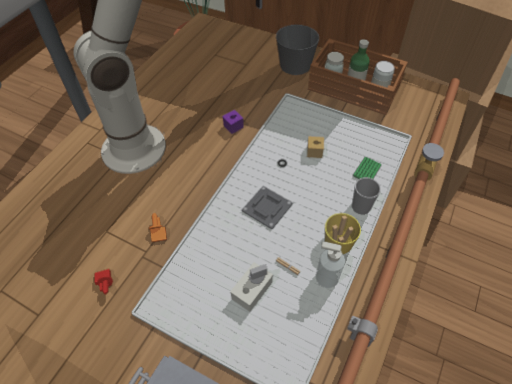

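View pics/top0.png

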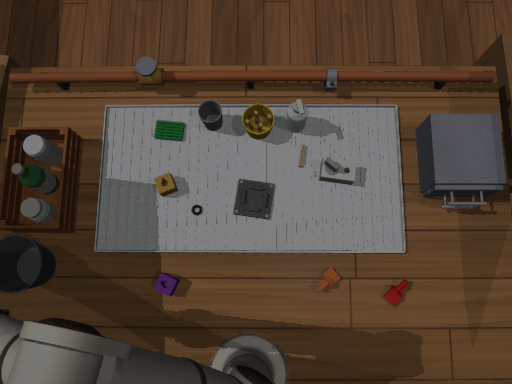

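The scene view shows the brass cartridge at (316,147), the jig at (268,207) and the stand with the spindle at (253,287). In the top view they are at (166,184), (255,199) and (338,172). Next I'll get coarse positions and check them across both views.

```bash
cat > h.py <<'E'
import numpy as np,cv2
from cell import sense,get_image,bot
from scipy.spatial.transform import Rotation as R
def cam(n):
    s=sense();d=get_image(n)
    if n=="wrist":
        T=np.eye(4);T[:3,:3]=R.from_quat(s["tcp_rot"]).as_matrix();T[:3,3]=s["position"]
        T=T@d["hand_eye"];d["o"],d["R"]=T[:3,3],T[:3,:3]
    else: d["o"],d["R"]=np.array(d["origin"]),R.from_quat(d["attitude"]).as_matrix()
    return d
def ray(d,uv):
    p=cv2.undistortPoints(np.array(uv,float).reshape(-1,1,2),d["intrinsics"],d["distortion"]).reshape(-1,2)
    return np.c_[p[:,0],-p[:,1],-np.ones(len(p))]@d["R"].T
def at(d,uv,z):
    r=ray(d,uv);return d["o"]+r*((z-d["o"][2])/r[:,2])[:,None]
def proj(d,P):
    q=(np.atleast_2d(P)-d["o"])@d["R"];q=q*[1,-1,-1]
    return cv2.projectPoints(q,np.zeros(3),np.zeros(3),d["intrinsics"],d["distortion"])[0].reshape(-1,2)
def rel(pos,yaw,s=None):
    """tool-down target: TCP pos, tool y axis at yaw (mod 180) -> shift cm, rotvec deg in the present tool frame"""
    s=s or sense();Rc=R.from_quat(s["tcp_rot"]);best=None
    for k in(0,np.pi):
        y=np.array([np.cos(yaw+k),np.sin(yaw+k),0]);z=np.array([0,0,-1.]);M=np.c_[np.cross(y,z),y,z]
        v=(Rc.inv()*R.from_matrix(M)).as_rotvec(degrees=True)
        if best is None or np.linalg.norm(v)<np.linalg.norm(best):best=v
    return np.round(Rc.inv().apply(np.array(pos)-s["position"])*100,2),np.round(best,1)
def crop(d,c,h,k,name):
    x,y=np.array(c,int)-h;i=d["img"][max(y,0):y+2*h,max(x,0):x+2*h,::-1]
    return cv2.resize(i,None,fx=k,fy=k,interpolation=cv2.INTER_CUBIC)
E
python3 - <<'E'
from h import *
s=cam("scene");t=cam("top")
print("cart",at(s,[316,140],.052),at(t,[165,183],.052))
print("jig",at(s,[267,207],.014),at(t,[255,199],.014))
print("stand",at(s,[253,283],.056),at(t,[338,171],.056))
print("spin",at(s,[260,271],.09),at(t,[332,166],.09))
print("TCP",sense()["position"], get_image("wrist")["hand_eye"])
a=np.hstack([crop(t,[166,184],16,16,0),crop(t,[340,170],24,32/3,0)]);cv2.imwrite("pics/c.png",a)
print(rel([.6,.2,.25],0))
E
```

```text
cart [[0.54002933 0.25948499 0.052     ]] [[0.54357915 0.24809583 0.052     ]]
jig [[ 0.50494168 -0.01740513  0.014     ]] [[ 0.50298088 -0.01767399  0.014     ]]
stand [[ 0.58850888 -0.26370187  0.056     ]] [[ 0.57930638 -0.26328601  0.056     ]]
spin [[ 0.59648481 -0.24077175  0.09      ]] [[ 0.58536782 -0.24095484  0.09      ]]
TCP [0.18747921 0.62192239 0.23061403] [[ 3.14863402e-04  9.50375051e-01  3.11106353e-01  8.08020456e-02]
 [ 9.99999900e-01 -3.98496235e-04  2.05259419e-04 -4.81999022e-04]
 [ 3.19048141e-04  3.11106257e-01 -9.50375081e-01 -1.42444185e-01]
 [ 0.00000000e+00  0.00000000e+00  0.00000000e+00  1.00000000e+00]]
(array([-51.67, -28.5 ,  -1.9 ]), array([-0.1,  0. , 73.2]))
```

View pics/c.png

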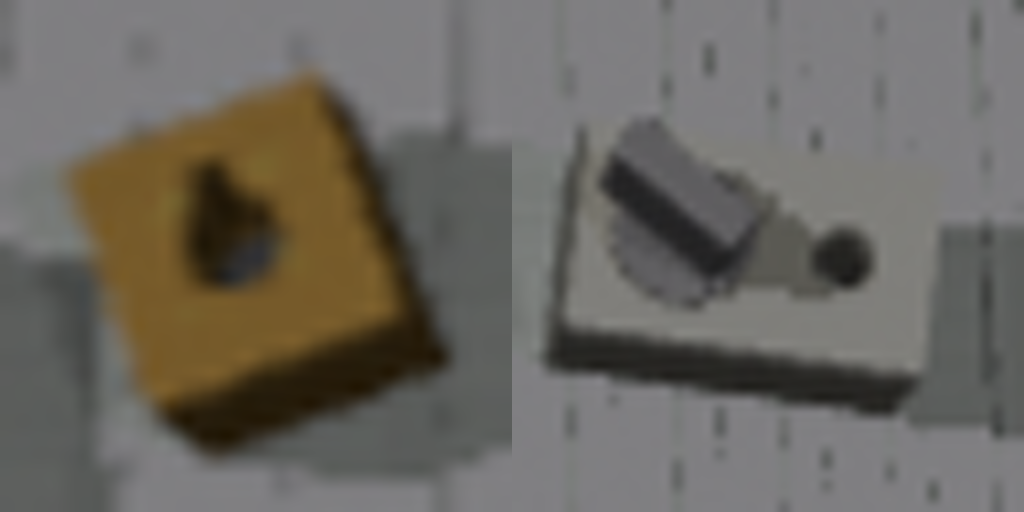

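The crops show the cartridge keyway pointing up and slightly left, at a yaw of about 20°. The spindle handle bar lies at a yaw of about 49°. I'll move above the cartridge and look with the wrist camera.

```bash
python3 - <<'E'
from h import *
t=cam("top")
print(at(t,[164.2,182.9],.052),at(t,[[20,265],[52,262]],.2))
print(rel([.30,.45,.25],np.radians(50)),rel([.543,.25,.19],np.radians(22)))
E
```

```text
[[0.54388243 0.2504933  0.052     ]] [[0.29383297 0.57982146 0.2       ]
 [0.30221436 0.49630006 0.2       ]]
(array([-15.73, -13.24,  -1.9 ]), array([-0. ,  0. , 23.2])) (array([-44.77, -25.37,   4.11]), array([-0. ,  0. , 51.2]))
```

```bash
python3 - <<'E'
from h import *
t=cam("top");s=cam("scene")
def tri(a,b):
    r1=ray(s,a)[0];r2=ray(t,b)[0];k=np.linalg.lstsq(np.c_[r1,-r2],t["o"]-s["o"],rcond=None)[0]
    return s["o"]+k[0]*r1,t["o"]+k[1]*r2
print("bin rim",tri([297,37],[15,265]));print("bottle",tri([363,44],[17,170]))
E
```

```text
bin rim (array([0.30039568, 0.63680314, 0.12855614]), array([0.2967518 , 0.63422581, 0.1269518 ]))
bottle (array([0.54790714, 0.62224545, 0.18613028]), array([0.54885825, 0.62283828, 0.18672377]))
```

```bash
python3 -m creep '[[[-5,-4,0],[0,0,10],8.5],[[-10,-8,0],[0,0,20],8.5],[[-15,-11.5,0],[0,0,30],8.5],[[-20,-14.5,0],[0,0,40],8.5],[[-25,-17.5,0],[0,0,50],8.5]]' && python3 - <<'E'
from h import *
print(rel([.543,.25,.19],np.radians(22)))
E
```

```text
time: 1.02
position: [0.3777, 0.3811, 0.2318]
tcp_rot: [0.553, 0.833, 0.001, 0.0]
wrist_force: [0.9, 0.7, 0.5]
finger_gap: 0.0854
gripper_force: 0.0
(array([-18.51,  10.13,   4.18]), array([ 0.1, -0. ,  0.9]))
```

```bash
python3 -m creep '[[[-5,2.7,1],[0,0,1],8.5],[[-10,5.4,2],[0,0,1],8.5],[[-15,8.1,3],[0,0,1],8.5],[[-18.5,10.1,4.1],[0,0,1],8.5],[[-18.5,10.1,4.1],[0,0,1],8.5]]' && python3 - <<'E'
from h import *
d=cam("wrist");np.savez("w1.npz",**{k:d[k] for k in("o","R","intrinsics","distortion")})
cv2.imwrite("pics/w1.png",d["img"][...,::-1])
print(proj(d,[[.544,.25,.052]]))
E
```

```text
time: 1.65
position: [0.5447, 0.248, 0.1892]
tcp_rot: [0.56, 0.828, -0.001, 0.001]
wrist_force: [0.7, 0.5, -1.2]
finger_gap: 0.0849
gripper_force: 0.0
[[251.25484334 179.95939591]]
```

View pics/w1.png

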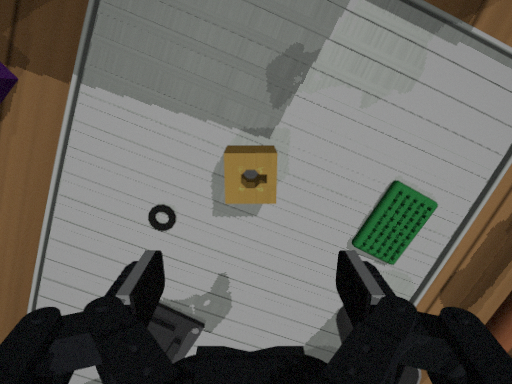

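The wrist view shows the cartridge's top face with corners near (225,154), (276,154), (277,204) and (225,204). The keyway points to image right, which is tool +y. I'll measure the face by colour.

```bash
python3 - <<'E'
from h import *
d=cam("wrist");i=d["img"].astype(int)
for th in(105,120,135):
    m=((i[...,0]-i[...,2]>40)&(i[...,0]>th)&(i[...,0]<256)).astype(np.uint8);m[:130]=0;m[225:]=0;m[:,:210]=0;m[:,300:]=0
    c=max(cv2.findContours(m,0,1)[0],key=cv2.contourArea)
    q=cv2.boxPoints(cv2.minAreaRect(c))
    P=at(d,q,.052);e=np.diff(P[[0,1,2,3,0]],axis=0)[:,:2]
    print(th,q.round(1).tolist(),P.mean(0),np.linalg.norm(e,axis=1).round(4),np.degrees(np.arctan2(e[:,1],e[:,0])).round(1))
print(i[150,230:270:8],i[160,230:270:8])
P=P.mean(0);print(rel([P[0],P[1],.10],np.radians(22)))
E
```

```text
105 [[225.0, 156.0], [277.0, 156.0], [277.0, 206.0], [225.0, 206.0]] [0.54259582 0.25121343 0.052     ] [0.0486 0.0499 0.0512 0.0499] [  22.1  -66.4 -157.9  110.6]
120 [[225.0, 157.0], [277.0, 157.0], [277.0, 206.0], [225.0, 206.0]] [0.54277408 0.25077468 0.052     ] [0.0487 0.0489 0.0512 0.0489] [  22.1  -66.4 -157.9  110.6]
135 [[225.0, 206.0], [225.0, 157.0], [277.0, 157.0], [277.0, 206.0]] [0.54277408 0.2507747  0.052     ] [0.0489 0.0487 0.0489 0.0512] [ 110.6   22.1  -66.4 -157.9]
[[85 69 34]
 [86 65 35]
 [85 65 32]
 [83 64 32]
 [82 63 30]] [[143 115  59]
 [138 110  53]
 [142 115  58]
 [144 116  58]
 [142 117  60]]
(array([-0.21,  0.02,  9.01]), array([-0. , -0. ,  0.2]))
```

```bash
python3 -m creep '[[[-0.2,0,6],[0,0,0.2],8.5],[[-0.2,0,12],[0,0,0.2],8.5],[[-0.2,0,15.5],[0,0,0.2],8.5],[[-0.2,0,16.5],[0,0,0.2],8.5],[[-0.2,0,16.5],[0,0,0.2],8.5]]' 50 && python3 -m creep '[[[0,0,0],[0,0,0],4.5],[[0,0,0],[0,0,0],4.5],[[0,0,0],[0,0,0],4.5],[[0,0,0],[0,0,0],4.5],[[0,0,0],[0,0,0],4.5]]'
```

```text
time: 2.38
position: [0.5426, 0.252, 0.0258]
tcp_rot: [0.558, 0.83, 0.0, -0.0]
wrist_force: [0.2, -0.5, 0.2]
finger_gap: 0.0853
gripper_force: 0.0
time: 3.0
position: [0.5441, 0.2513, 0.0273]
tcp_rot: [0.559, 0.829, 0.001, 0.001]
wrist_force: [-0.9, -0.3, 7.7]
finger_gap: 0.0492
gripper_force: 54.6
```

```bash
python3 -m creep '[[[0,0,-5],[0,0,0],4.5],[[0,0,-10],[0,0,0],4.5],[[0,0,-15],[0,0,0],4.5],[[0,0,-19.5],[0,0,0],4.5],[[0,0,-19.5],[0,0,0],4.5]]' && python3 - <<'E'
from h import *
print(sense()["finger_gap"],rel([.503,-.018,.22],np.radians(-10)))
E
```

```text
time: 3.62
position: [0.5454, 0.2517, 0.2249]
tcp_rot: [0.559, 0.829, 0.004, 0.002]
wrist_force: [0.3, -0.6, -4.2]
finger_gap: 0.0491
gripper_force: 54.9
0.04907923559890729 (array([-23.42, -14.04,   0.36]), array([ 0.5, -0.2, 32. ]))
```

```bash
python3 -m creep '[[[-4.7,-2.8,0],[0,0,8],4.5],[[-9.4,-5.6,0],[0,0,16],4.5],[[-14.1,-8.4,0],[0,0,24],4.5],[[-18.8,-11.2,0],[0,0,32],4.5],[[-23.4,-14,0],[0,0,32],4.5]]' && python3 -m creep '[[[0,0,0],[0,0,0],4.5],[[0,0,0],[0,0,0],4.5],[[0,0,0],[0,0,0],4.5]]' && python3 - <<'E'
from h import *
d=cam("wrist")
cv2.imwrite("pics/w2.png",d["img"][...,::-1]);print(proj(d,[.503,-.0177,.014]))
E
```

```text
time: 4.25
position: [0.4989, -0.0207, 0.2186]
tcp_rot: [0.766, 0.642, -0.001, -0.001]
wrist_force: [1.3, 0.4, -3.6]
finger_gap: 0.0495
gripper_force: 54.8
time: 4.62
position: [0.5006, -0.0173, 0.2195]
tcp_rot: [0.765, 0.644, -0.0, -0.001]
wrist_force: [-0.3, 0.3, -4.4]
finger_gap: 0.0492
gripper_force: 54.8
[[253.05613047 165.86798075]]
```

View pics/w2.png

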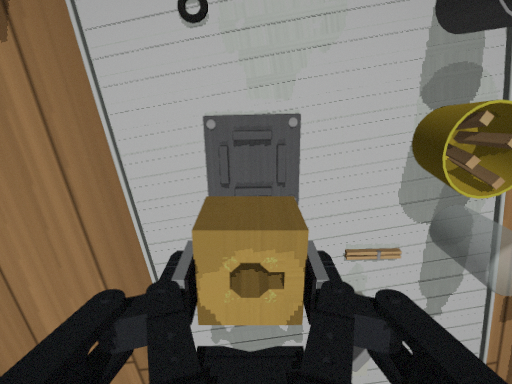

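The jig plate's top corners are at (204,115) and (300,113), and its lower edge is hidden by the held block. I'll back off 5 cm in tool −x so the whole plate is visible.

```bash
python3 -m creep '[[[-5,0,0],[0,0,0],4.5],[[-5,0,0],[0,0,0],4.5],[[-5,0,0],[0,0,0],4.5],[[-5,0,0],[0,0,0],4.5]]' && python3 - <<'E'
from h import *
d=cam("wrist");i=d["img"].astype(int)
cv2.imwrite("pics/w3.png",cv2.resize(d["img"][:200,150:350,::-1],None,fx=3,fy=3,interpolation=cv2.INTER_CUBIC))
g=i.max(2)
m=((g<100)&(i.max(2)-i.min(2)<25)).astype(np.uint8);m[230:]=0;m[:,:170]=0;m[:,340:]=0
m=cv2.morphologyEx(m,cv2.MORPH_OPEN,np.ones((3,3)))
c=max(cv2.findContours(m,0,1)[0],key=cv2.contourArea)
q=cv2.approxPolyDP(c,6,True).reshape(-1,2);print(q.tolist())
q=cv2.boxPoints(cv2.minAreaRect(c));P=at(d,q,.014);e=np.diff(P[[0,1,2,3,0]],axis=0)[:,:2]
print(q.tolist(),P.mean(0),np.linalg.norm(e,axis=1).round(4),np.degrees(np.arctan2(e[:,1],e[:,0])).round(1))
E
```

```text
time: 5.18
position: [0.4925, -0.0665, 0.2202]
tcp_rot: [0.765, 0.644, 0.0, -0.0]
wrist_force: [0.0, 0.6, -3.8]
finger_gap: 0.0489
gripper_force: 54.8
[[301, 67], [201, 69], [206, 153], [218, 159], [207, 167], [290, 165], [291, 154], [299, 158]]
[[200.67364501953125, 68.29348754882812], [300.97393798828125, 65.90538024902344], [303.3393859863281, 165.25381469726562], [203.03909301757812, 167.6419219970703]] [ 0.50302706 -0.01380886  0.014     ] [0.1075 0.1091 0.1181 0.1093] [ -8.5 -95.5 171.6  78.9]
```

View pics/w3.png

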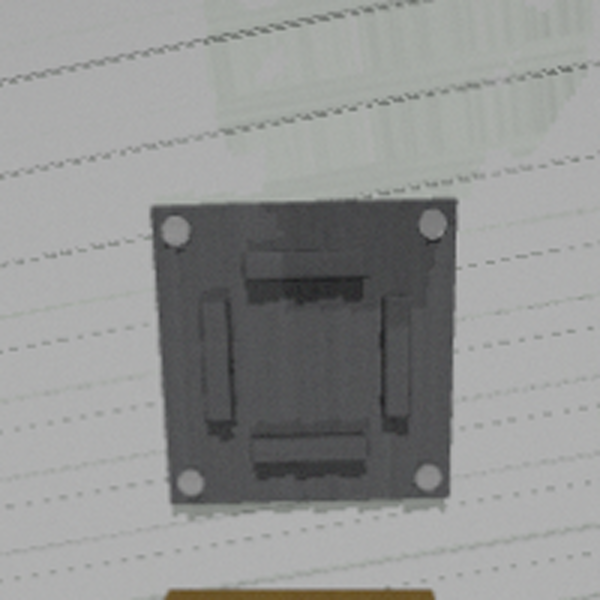

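The crop shows the whole plate with corners at (152,206), (457,199), (449,497) and (172,503), and screws at (176,231), (433,224), (428,477) and (191,483). I'll compute its pose from these.

```bash
python3 - <<'E'
from h import *
d=cam("wrist")
for q in([[152,206],[457,199],[449,497],[172,503]],[[176,231],[433,224],[428,477],[191,483]]):
    q=(np.array(q)+.5)/3-.5+[150,0];P=at(d,q,.014);e=np.diff(P[[0,1,2,3,0]],axis=0)[:,:2]
    print(P.mean(0),np.linalg.norm(e,axis=1).round(4),np.degrees(np.arctan2(e[:,1],e[:,0])).round(1))
print(sense()["tcp_rot"]);P=P.mean(0)
print(rel([P[0],P[1],.10],np.radians(-9)),rel([P[0],P[1],.034],np.radians(-9)))
t=cam("top");i=cv2.resize(t["img"][170:230,225:285,::-1],None,fx=8,fy=8,interpolation=cv2.INTER_CUBIC)
cv2.imwrite("pics/t3.png",i)
# held cartridge: visible top-face edge check
print(proj(d,[.5427,.251,.05])[0])
E
```

```text
[ 0.50323062 -0.01395266  0.014     ] [0.109  0.1088 0.1087 0.1089] [ -8.6 -98.6 171.5  81.6]
[ 0.50299337 -0.01417129  0.014     ] [0.0925 0.0924 0.0923 0.0924] [ -8.3 -98.6 171.7  81.5]
[ 7.65214203e-01  6.43775732e-01  4.88085566e-05 -1.68318870e-04]
(array([ 5.37,  0.14, 12.02]), array([-0. , -0. , -0.9])) (array([ 5.36,  0.14, 18.62]), array([-0. , -0. , -0.9]))
[ 245.21057142 -216.68668086]
```

```bash
python3 - <<'E'
from h import *
d=cam("wrist");i=d["img"].astype(int);s=sense()
m=((i[...,0]-i[...,2]>40)&(i[...,0]>115)).astype(np.uint8);m[:190]=0;m[:,:180]=0;m[:,320:]=0;m[345:]=0
m=cv2.morphologyEx(m,cv2.MORPH_OPEN,np.ones((3,3)))
c=max(cv2.findContours(m,0,1)[0],key=cv2.contourArea)
q=cv2.boxPoints(cv2.minAreaRect(c));print(q.tolist(), cv2.boundingRect(c))
P=at(d,q,s["position"][2]+.028)
L=R.from_quat(s["tcp_rot"]).inv().apply(P-s["position"]);print(L.round(4),L.mean(0))
ys,xs=np.nonzero(m);print(np.percentile(ys,[1,99]))
cv2.imwrite("pics/w4.png",d["img"][190:,170:330,::-1])
E
python3 -m creep '[[[2.7,0.1,6],[0,0,-0.6],4.5],[[5.4,0.1,12],[0,0,-0.6],4.5],[[5.4,0.1,15],[0,0,-0.6],4.5],[[5.4,0.1,15],[0,0,-0.6],4.5],[[5.4,0.1,15],[0,0,-0.6],4.5]]'
```

```text
[[192.0, 230.0], [307.0, 230.0], [307.0, 324.0], [192.0, 324.0]] (192, 230, 116, 95)
[[ 0.0264 -0.025  -0.028 ]
 [ 0.0264  0.0226 -0.028 ]
 [-0.0218  0.0257 -0.028 ]
 [-0.0218 -0.028  -0.028 ]] [ 0.00229602 -0.00117102 -0.02799957]
[230. 324.]
time: 6.0
position: [0.5039, -0.0155, 0.0716]
tcp_rot: [0.763, 0.647, 0.001, 0.001]
wrist_force: [1.1, 0.2, -3.3]
finger_gap: 0.0491
gripper_force: 54.6
```

```bash
python3 - <<'E'
from h import *
d=cam("wrist");s=sense();print(s["position"],s["tcp_rot"])
np.savez("w5.npz",**{k:d[k] for k in("o","R","intrinsics","distortion")})
cv2.imwrite("pics/w5.png",cv2.resize(d["img"][:,100:400,::-1],None,fx=1.5,fy=1.5,interpolation=cv2.INTER_CUBIC))
c,sn=np.cos(np.radians(-8.5)),np.sin(np.radians(-8.5))
for a,b in((46.2,46.2),(46.2,-46.2),(-46.2,-46.2),(-46.2,46.2),(55,55),(-55,55)):
    P=[.5031+(c*a-sn*b)/1e3,-.0140+(sn*a+c*b)/1e3,.014];print(a,b,proj(d,P).round(1), ((proj(d,P)-[100,0])*1.5).round())
E
```

```text
[ 0.50442018 -0.01560637  0.07213106] [0.76279743 0.64663522 0.00126851 0.00116534]
46.2 46.2 [[318.4 144.4]] [[328. 217.]]
46.2 -46.2 [[311.7 266.6]] [[317. 400.]]
-46.2 -46.2 [[189.7 268.4]] [[135. 403.]]
-46.2 46.2 [[178.8 146.6]] [[118. 220.]]
55 55 [[332.6 130.7]] [[349. 196.]]
-55 55 [[164.3 133.4]] [[ 96. 200.]]
```

View pics/w5.png

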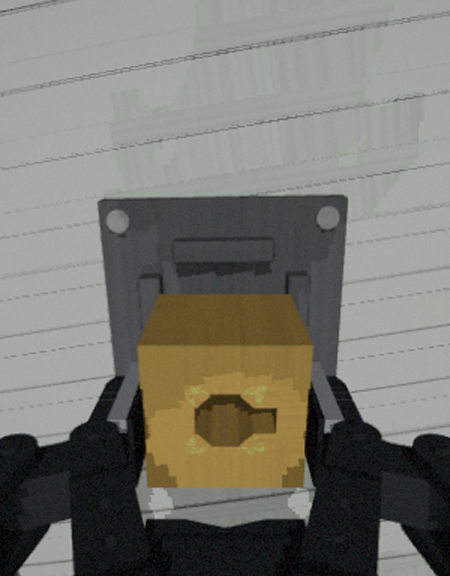

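```bash
python3 - <<'E'
from h import *
d=dict(np.load("w5.npz"));s=sense();Q=R.from_quat(s["tcp_rot"]).inv()
f=lambda p:np.array(p)/1.5+[100,0]
for p,z in(([158,295],.0213),([292,295],.0213),([138,346],-.0247),([312,346],-.0247),([146,488],-.0247),([303,488],-.0247)):
    print(Q.apply(at(d,[f(p)],s["position"][2]-z)-s["position"]).round(4))
print(rel([.5043,-.0142,.0353],np.radians(-8.5)))
E
```

```text
[[ 0.0243 -0.0269  0.0212]]
[[0.0243 0.0239 0.0214]]
[[ 0.0246 -0.0261 -0.0248]]
[[ 0.0246  0.0232 -0.0246]]
[[-0.0252 -0.0266 -0.0248]]
[[-0.0252  0.0235 -0.0246]]
(array([ 0.14, -0.05,  3.68]), array([ 0.2, -0. , -0.9]))
```

The predicted and seen screw positions agree to about 1 px, and the block measures centred in the grip. I'll descend into the nest.

```bash
python3 -m creep '[[[0.15,-0.03,0],[0.2,0,-0.9],4.5],[[0.15,-0.03,1],[0.2,0,-0.9],4.5],[[0.15,-0.03,2],[0.2,0,-0.9],4.5],[[0.15,-0.03,2.8],[0.2,0,-0.9],4.5],[[0.15,-0.03,2.8],[0.2,0,-0.9],4.5]]' && python3 -m creep '[[[0,0,0.3],[0,0,0],4.5],[[0,0,0.6],[0,0,0],4.5],[[0,0,0.9],[0,0,0],4.5],[[0,0,0.9],[0,0,0],4.5]]'; python3 -c "
from h import *
s=sense();print(s['position'],s['wrist_force'],rel([.5043,-.0142,.0353],np.radians(-8.5)))"
```

```text
time: 6.68
position: [0.5015, -0.0136, 0.0412]
tcp_rot: [0.757, 0.653, -0.002, -0.002]
wrist_force: [-0.3, 0.1, -3.6]
finger_gap: 0.0492
gripper_force: 54.7
time: 7.18
position: [0.5028, -0.0135, 0.0353]
tcp_rot: [0.757, 0.653, -0.001, -0.001]
wrist_force: [-7.4, 0.5, 18.6]
finger_gap: 0.049
gripper_force: 57.6
[ 0.50279455 -0.01351345  0.03530425] [-7.40632836  0.51164094 18.5598432 ] (array([-0.05,  0.16, -0.  ]), array([-0.2, -0. ,  0. ]))
```

```bash
python3 -m creep '[[[0,0,-0.25],[0,0,0],4.5],[[0,0,-0.25],[0,0,0],6],[[0,0,-0.25],[0,0,0],8.5],[[0,0,-0.25],[0,0,0],8.5],[[0,0,-0.25],[0,0,0],8.5]]' && python3 -m creep '[[[0,0,0],[0,0,0],8.5],[[0,0,-4],[0,0,0],8.5],[[0,0,-10],[0,0,0],8.5],[[-3,0,-16],[0,0,0],8.5],[[-3,0,-16],[0,0,0],8.5]]'; python3 - <<'E'
from h import *
d=cam("wrist");s=sense();print(s["position"]);np.savez("w6.npz",**{k:d[k] for k in("o","R","intrinsics","distortion")})
cv2.imwrite("pics/w6.png",cv2.resize(d["img"][20:270,130:380,::-1],None,fx=2.4,fy=2.4,interpolation=cv2.INTER_CUBIC))
E
```

```text
time: 7.8
position: [0.5026, -0.0135, 0.0357]
tcp_rot: [0.757, 0.653, -0.001, -0.001]
wrist_force: [0.3, -0.7, 0.0]
finger_gap: 0.085
gripper_force: 0.0
time: 8.43
position: [0.5016, -0.0457, 0.2004]
tcp_rot: [0.758, 0.652, 0.002, 0.002]
wrist_force: [0.4, 0.4, -0.2]
finger_gap: 0.085
gripper_force: 0.0
[ 0.50030343 -0.04471134  0.19849524]
```

View pics/w6.png

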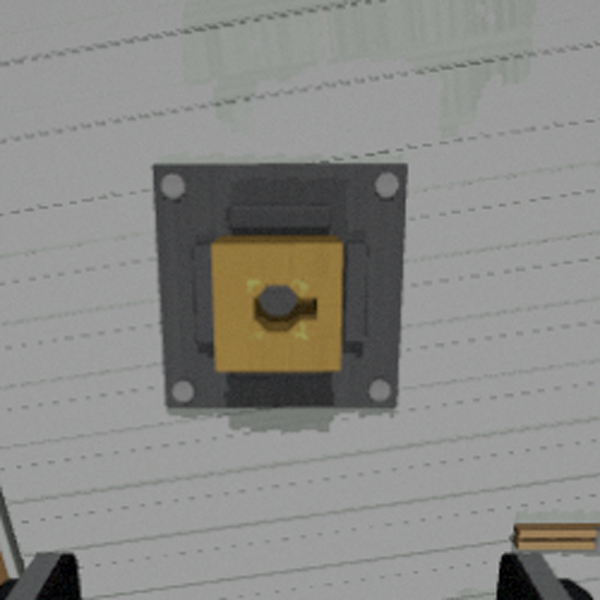

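The cartridge sits flat between the stops. Its top corners in the crop are (212,240), (343,240), (344,372) and (216,372), and the keyway points right, which is tool +y. I'll check centring and work out the move to the spindle.

```bash
python3 - <<'E'
from h import *
d=dict(np.load("w6.npz"));f=lambda q:(np.array(q)+.5)/2.4-.5+[130,20]
for q,z in(([[212,240],[343,240],[344,372],[216,372]],.060),([[173,186],[387,185],[380,391],[183,391]],.014)):
    P=at(d,f(q),z);e=np.diff(P[[0,1,2,3,0]],axis=0)[:,:2]
    print(P.mean(0),np.linalg.norm(e,axis=1).round(4),np.degrees(np.arctan2(e[:,1],e[:,0])).round(1))
print(rel([.58,-.24,.23],np.radians(-41)))
E
```

```text
[ 0.5025026  -0.01341485  0.06      ] [0.0497 0.0517 0.0513 0.0517] [ -8.7 -96.9 171.3  81.3]
[ 0.50296935 -0.01423808  0.014     ] [0.0925 0.0927 0.0926 0.0922] [ -8.4 -98.4 171.3  81.6]
(array([-18.11,  10.81,  -3.14]), array([ 0.1, -0.1, 32.4]))
```

```bash
python3 -m creep '[[[-4.5,2.7,-2],[0,0,8],8.5],[[-9,5.4,-3],[0,0,16],8.5],[[-13.5,8.1,-3],[0,0,24],8.5],[[-18,10.8,-3],[0,0,32],8.5],[[-18,10.8,-3],[0,0,32],8.5]]' && python3 -m creep '[[[0,0,0],[0,0,0],8.5],[[0,0,0],[0,0,0],8.5]]'; python3 - <<'E'
from h import *
d=cam("wrist");s=sense();print(s["position"]);np.savez("w7.npz",**{k:d[k] for k in("o","R","intrinsics","distortion")})
cv2.imwrite("pics/w7.png",cv2.resize(d["img"][80:280,150:350,::-1],None,fx=3,fy=3,interpolation=cv2.INTER_CUBIC));print(proj(d,[.585,-.24,.06]))
E
```

```text
time: 9.1
position: [0.5781, -0.2417, 0.2227]
tcp_rot: [0.909, 0.416, -0.004, -0.001]
wrist_force: [-0.4, 0.2, -0.3]
finger_gap: 0.0855
gripper_force: 0.0
time: 9.35
position: [0.5788, -0.2349, 0.2244]
tcp_rot: [0.907, 0.42, -0.002, -0.002]
wrist_force: [0.2, -0.2, 0.3]
finger_gap: 0.0846
gripper_force: 0.0
[ 0.57899541 -0.23510588  0.22490071]
[[259.00500604 173.85598985]]
```

View pics/w7.png

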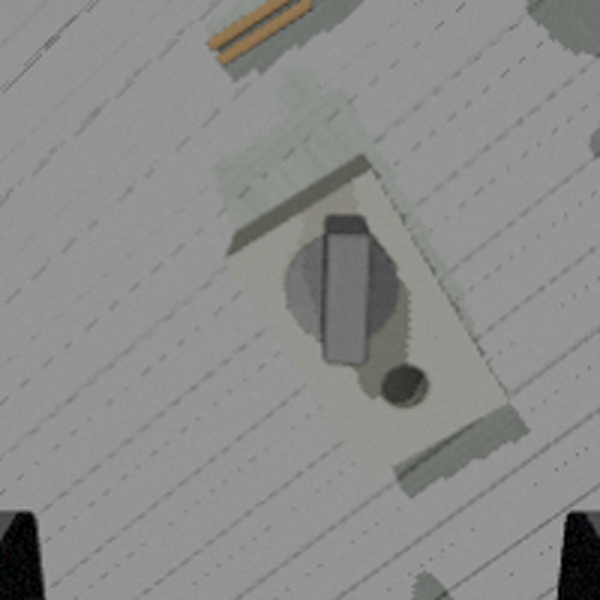

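The crop shows the handle's top face at (327,235), (369,235), (367,361) and (324,361), and the collar centred near (342,287). I'll compute the key direction and the axis.

```bash
python3 - <<'E'
from h import *
d=dict(np.load("w7.npz"));f=lambda q:(np.array(q)+.5)/3-.5+[150,80]
P=at(d,f([[327,235],[369,235],[367,361],[324,361]]),.098);e=np.diff(P[[0,1,2,3,0]],axis=0)[:,:2]
print(P,P.mean(0),np.linalg.norm(e,axis=1).round(4),np.degrees(np.arctan2(e[:,1],e[:,0])).round(1))
C=at(d,f([[285,287],[399,287]]),.061);print("collar",C,C.mean(0),np.linalg.norm(C[0]-C[1]))
m=P.mean(0)[:2];u=(P[0]+P[1]-P[2]-P[3])[:2];u/=np.linalg.norm(u)
print("yaw",np.degrees(np.arctan2(u[1],u[0])),"axis if key up",m-.006*u,"if down",m+.006*u,"collar along u",(C.mean(0)[:2]-m)@u)
h=at(d,f([[404,386]]),.056)[0];S=at(d,f([[228,256],[373,170],[508,401],[365,480]]),.056)
print("hole",h,"stand",S,S.mean(0))
E
```

```text
[[ 0.59974667 -0.22039596  0.098     ]
 [ 0.60935627 -0.22851643  0.098     ]
 [ 0.58372177 -0.25922948  0.098     ]
 [ 0.57343489 -0.25054029  0.098     ]] [ 0.5915649  -0.23967054  0.098     ] [0.0126 0.04   0.0135 0.04  ] [ -40.2 -129.8  139.8   48.9]
collar [[ 0.57273316 -0.23136918  0.061     ]
 [ 0.6029488  -0.25689999  0.061     ]] [ 0.58784098 -0.24413459  0.061     ] 0.03955764073333199
yaw 49.51678979667343 axis if key up [ 0.58766955 -0.24423412] if down [ 0.59546025 -0.23510696] collar along u -0.00581299710094561
hole [ 0.58071812 -0.28873005  0.056     ] stand [[ 0.56386787 -0.21095815  0.056     ]
 [ 0.62122555 -0.2204485   0.056     ]
 [ 0.60630563 -0.31809294  0.056     ]
 [ 0.54584684 -0.30915735  0.056     ]] [ 0.58431148 -0.26466424  0.056     ]
```

```bash
python3 - <<'E'
from h import *
s=sense();print(s["joint_positions"].round(2),s["position"]);print(rel([.5877,-.2442,.066],np.radians(-40.5)))
E
```

```text
[ 0.11  0.44  0.32  1.64 -0.15  1.09 -0.24] [ 0.57899541 -0.23510588  0.22490071]
(array([-0.11,  1.32, 15.88]), array([-0.3,  0.1,  0.2]))
```

```bash
python3 -m creep '[[[-0.1,1.3,5],[-0.3,0.1,0.2],8.5],[[-0.1,1.3,10],[-0.3,0.1,0.2],8.5],[[-0.1,1.3,13],[-0.3,0.1,0.2],8.5],[[-0.1,1.3,14],[-0.3,0.1,0.2],8.5],[[-0.1,1.3,14],[-0.3,0.1,0.2],8.5]]' 90; python3 - <<'E'
from h import *
print(rel([.5877,-.2442,.066],np.radians(-40.5)))
E
```

```text
time: 10.02
position: [0.588, -0.2457, 0.0856]
tcp_rot: [0.909, 0.418, 0.0, 0.001]
wrist_force: [0.3, 0.5, 0.9]
finger_gap: 0.0849
gripper_force: 0.0
(array([ 0.1 , -0.13,  1.96]), array([ 0.1, -0. , -0.1]))
```

```bash
python3 -m creep '[[[0.1,0,1],[0,0,0],8.5],[[0.1,0,1.8],[0,0,0],8.5],[[0.1,0,1.8],[0,0,0],5],[[0.1,0,1.8],[0,0,0],1],[[0.1,0,1.8],[0,0,0],1]]' 90 && python3 -m creep '[[[0,0,0],[0,0,0],1],[[0,0,0],[0,0,0],1],[[0,0,0],[0,0,0],1],[[0,0,0],[0,0,0],1]]'
```

```text
time: 10.65
position: [0.5887, -0.2458, 0.0677]
tcp_rot: [0.909, 0.417, 0.001, 0.001]
wrist_force: [-0.2, 0.6, -0.4]
finger_gap: 0.0315
gripper_force: 0.0
time: 11.15
position: [0.5888, -0.2458, 0.0678]
tcp_rot: [0.909, 0.417, 0.001, 0.001]
wrist_force: [-0.1, -0.1, 4.5]
finger_gap: 0.0129
gripper_force: 88.3
```

```bash
python3 -m creep '[[[0,0,-2],[0,0,0],1],[[0,0,-4.5],[0,0,0],1],[[0,0,-7.5],[0,0,0],1],[[0,0,-10],[0,0,0],1],[[0,0,-10],[0,0,0],1]]'; python3 - <<'E'
from h import *
print(sense()["joint_positions"].round(2),rel([.5026,-.0135,.168],np.radians(-98.5)))
E
```

```text
time: 11.78
position: [0.5899, -0.2462, 0.1703]
tcp_rot: [0.909, 0.417, 0.002, 0.003]
wrist_force: [0.9, -0.5, -1.8]
finger_gap: 0.0125
gripper_force: 87.8
[ 0.13  0.52  0.31  1.66 -0.18  0.98 -0.21] (array([ 11.96, -21.79,   0.1 ]), array([ 0.3, -0.3, 57.8]))
```

```bash
python3 -m creep '[[[1.8,-5,0],[0,0,10],1],[[3.6,-10,0],[0,0,20],1],[[5.4,-15,0],[0,0,30],1],[[7.2,-20,0],[0,0,40],1],[[9.4,-26,0],[0,0,50],1]]' && python3 -m creep '[[[0,0,0],[0,0,8],1],[[0,0,0],[0,0,8],1],[[0,0,0],[0,0,8],1],[[0,0,0],[0,0,8],1]]'; python3 - <<'E'
from h import *
print(sense()["joint_positions"].round(2),rel([.4531,-.0061,.168],np.radians(-98.5)))
d=cam("wrist");np.savez("w8.npz",**{k:d[k] for k in("o","R","intrinsics","distortion")})
cv2.imwrite("pics/w8.png",cv2.resize(d["img"][:300,106:406,::-1],None,fx=2,fy=2,interpolation=cv2.INTER_CUBIC));print(proj(d,[.5026,-.0135,.06]))
E
```

```text
time: 12.4
position: [0.4553, -0.0108, 0.166]
tcp_rot: [1.0, 0.002, 0.0, 0.001]
wrist_force: [0.3, 0.7, -1.3]
finger_gap: 0.0123
gripper_force: 88.2
time: 12.9
position: [0.4572, -0.0131, 0.1667]
tcp_rot: [0.998, -0.065, 0.001, 0.001]
wrist_force: [0.7, -0.7, -2.3]
finger_gap: 0.0127
gripper_force: 88.4
[-0.46  0.23  0.48  2.11 -0.14  0.84 -1.6 ] (array([-0.5 , -0.64, -0.13]), array([ 0.1, -0.1,  1. ]))
[[242.37262494 138.40805831]]
```

View pics/w8.png

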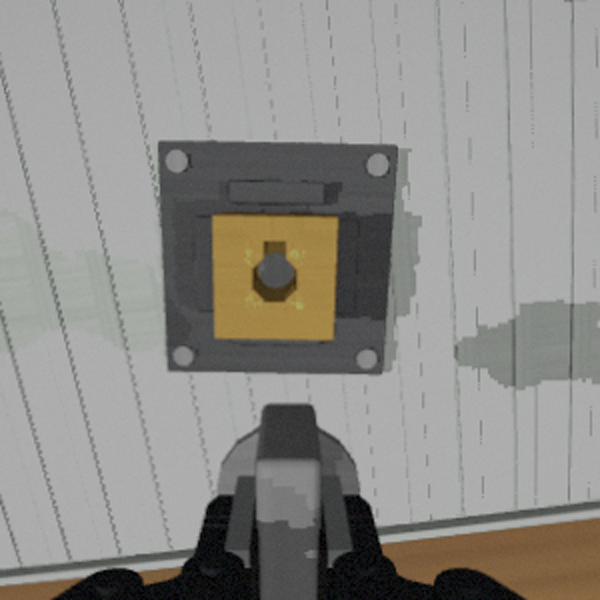

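The keyway points up in the image, the same way as the key (tool +x). The block's top corners are (212,215), (338,215), (335,340) and (214,340), and the collar spans columns 218 to 357. I'll compute the alignment.

```bash
python3 - <<'E'
from h import *
d=dict(np.load("w8.npz"));s=sense();Q=R.from_quat(s["tcp_rot"]).inv();f=lambda q:(np.array(q)+.5)/2-.5+[106,0]
P=at(d,f([[212,215],[338,215],[335,340],[214,340]]),.06);e=np.diff(P[[0,1,2,3,0]],axis=0)[:,:2]
print(s["position"],P.mean(0),np.linalg.norm(e,axis=1).round(4),np.degrees(np.arctan2(e[:,1],e[:,0])).round(1))
print("bore",at(d,f([[252,272],[297,272]]),.06).mean(0))
z=s["position"][2]
C=at(d,f([[218,490],[357,490]]),z-.0118+.005);print("collar tool",Q.apply(C-s["position"]).round(4))
H=at(d,f([[258,458],[322,458],[258,560],[320,560]]),z+.0302);print("handle tool",Q.apply(H-s["position"]).round(4))
B=P.mean(0);print("block tool",Q.apply(B-s["position"]).round(4))
print(rel([B[0],B[1],.168],np.radians(-98.5)))
E
```

```text
[ 0.45726911 -0.01304209  0.16673745] [ 0.50171648 -0.01399284  0.06      ] [0.05   0.0509 0.051  0.0509] [-97.5 172.5  82.5  -8.6]
bore [ 0.50467118 -0.01430263  0.06      ]
collar tool [[ 0.0005 -0.0188  0.0068]
 [ 0.0005  0.0193  0.0068]]
handle tool [[ 0.0271 -0.0057 -0.0302]
 [ 0.0271  0.0073 -0.0301]
 [ 0.0031 -0.0061 -0.0302]
 [ 0.0031  0.0073 -0.0302]]
block tool [ 0.044  -0.005   0.1068]
(array([ 4.42, -0.48, -0.12]), array([ 0.1, -0.1,  1. ]))
```

```bash
python3 -m creep '[[[2.2,-0.2,1],[0,0,1],1],[[4.4,-0.55,2.5],[0,0,1],1],[[4.4,-0.55,3.5],[0,0,1],1],[[4.4,-0.55,3.5],[0,0,1],1],[[4.4,-0.55,3.5],[0,0,1],1]]'; python3 - <<'E'
from h import *
print(rel([.5017,-.0136,.125],np.radians(-98.5)))
d=cam("wrist");s=sense();np.savez("w9.npz",**{k:d[k] for k in("o","R","intrinsics","distortion")},p=s["position"],q=s["tcp_rot"])
cv2.imwrite("pics/w9.png",cv2.resize(d["img"][80:380,106:406,::-1],None,fx=2,fy=2,interpolation=cv2.INTER_CUBIC))
E
```

```text
time: 13.58
position: [0.5008, -0.0128, 0.1321]
tcp_rot: [0.997, -0.074, 0.001, 0.001]
wrist_force: [0.3, -0.1, -1.4]
finger_gap: 0.013
gripper_force: 88.3
(array([0.1 , 0.06, 0.71]), array([ 0.1, -0.1,  0. ]))
```

```bash
python3 -m creep '[[[0.1,0.05,0.8],[0.1,-0.1,0],1],[[0.1,0.05,1.6],[0.1,-0.1,0],1],[[0.1,0.05,2.2],[0.1,-0.1,0],1],[[0.1,0.05,2.7],[0.1,-0.1,0],1],[[0.1,0.05,2.7],[0.1,-0.1,0],1]]'; python3 -c "
from h import *
print(sense()['wrist_force'],rel([.5017,-.0136,.1],np.radians(-98.5)))"
```

```text
time: 14.25
position: [0.5021, -0.0133, 0.1044]
tcp_rot: [0.997, -0.074, -0.0, -0.0]
wrist_force: [0.0, 0.7, -0.8]
finger_gap: 0.0126
gripper_force: 88.3
[ 0.01346841  0.70558062 -0.77491355] (array([-0.04,  0.04,  0.44]), array([0., 0., 0.]))
```

The tip is about 7 mm into the bore with no side load. I'll continue through the key entry.

```bash
python3 -m creep '[[[0,0,0.4],[0,0,0],1],[[0,0,0.8],[0,0,0],1],[[0,0,1.2],[0,0,0],1],[[0,0,1.6],[0,0,0],1],[[0,0,1.6],[0,0,0],1]]'; python3 -c "
from h import *
print(rel([.5017,-.0136,.0718],np.radians(-98.5)))"
```

```text
time: 14.88
position: [0.5022, -0.0132, 0.0886]
tcp_rot: [0.997, -0.074, -0.0, -0.0]
wrist_force: [0.3, 0.2, -1.5]
finger_gap: 0.0128
gripper_force: 88.3
(array([-0.04,  0.04,  1.68]), array([-0.,  0.,  0.]))
```

The key is in: the origin is about 17 mm above the mouth with no resistance. Now I'll push against the spring.

```bash
python3 -m creep '[[[0,0,0.5],[0,0,0],1],[[0,0,0.9],[0,0,0],1],[[0,0,1.3],[0,0,0],1],[[0,0,1.6],[0,0,0],1],[[0,0,1.6],[0,0,0],1]]' 110; python3 -m creep '[[[0,0,0.1],[0,0,0],1],[[0,0,0.2],[0,0,0],1],[[0,0,0.2],[0,0,0],1]]'
```

```text
time: 15.5
position: [0.5028, -0.0132, 0.0731]
tcp_rot: [0.997, -0.074, 0.0, -0.0]
wrist_force: [-0.5, -0.1, 5.0]
finger_gap: 0.0121
gripper_force: 107.5
time: 15.88
position: [0.5028, -0.0132, 0.0718]
tcp_rot: [0.997, -0.074, 0.0, -0.0]
wrist_force: [-3.0, 0.8, 11.3]
finger_gap: 0.0126
gripper_force: 109.0
```

```bash
python3 -m creep '[[[0,0,0.1],[0,0,0],1],[[0,0,0.1],[0,0,0],1],[[0,0,0.1],[0,0,0],1],[[0,0,0.1],[0,0,0],1]]'
```

```text
time: 16.38
position: [0.5028, -0.0132, 0.0717]
tcp_rot: [0.997, -0.074, 0.0, -0.001]
wrist_force: [-6.1, 0.9, 21.9]
finger_gap: 0.0128
gripper_force: 110.6
```

The force rose by 10 N while z stayed put, so the collar is hard on the cartridge. I'm handing in.

```bash
python3 -c "
from cell import bot
print(bot.sign_off())"
```

```text
the job is handed in; nothing more can be done
None
```

The cartridge stands between the four stops and the spindle is keyed in with its collar fully home, still gripped and pressed down with about 22 N. I handed it in at 16.4 s; the hand-in returned no verdict, one composite picture I viewed (1024 x 512) was over the 800 x 600 limit, and the final seating was judged from force and height, not from a picture.

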